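Load the tape stand and hold it up level

TASK

Slip the wider (taller-standing) of the two rolls of masking tape over the upright spindle of the round-footed tape stand, fully down onto the foot, and let go of it while the stand is still on the table. Then take the stand by the bare spindle above the roll, lift it straight up with the roll on it so that its foot is clearly more than 10 cm above the table, and finish there still holding it, upright and still, carried by the gripper alone. Never tip the stand over, and leave the narrow roll and the clay pieces where they are.

Things in the scene. Friction and masses are not known exactly. Their poses are not given: they have to be found in the camera images.
- stand: Loose tape stand, 0.36 to 0.53 kg: dark round metal foot 110 mm across and 12 mm thick with a bare steel spindle upright in its middle. The spindle is 16 mm in diameter, its tip slightly tapered, and its top is 88 mm above the table. Origin: centre of the underside of the foot; z up along the spindle. It starts upright on the table.
- stand_foot (a point): Centre of the underside of the stand's foot (the same point as the stand's origin); at height 0 while the stand is on the table.
- stand_seat (a point): Point on the spindle's axis 30 mm above the underside of the foot: the centre of the wide roll comes here (within 5 mm sideways play) when the roll rests fully down on the foot.
- stand_grip (a point): Point on the spindle's axis 70 mm above the underside of the foot. With the wide roll fully down, the roll's top is at 48 mm and the bare spindle reaches from 48 to 88 mm, so this lies just above the middle of the bare part.
- wide_roll_center (a point): Centre (half-way up, on the axis) of the wide roll of masking tape: cream ring, 60 mm outside diameter, 36 mm high, with a straight through hole 26 mm in diameter lined in cardboard; 55 to 115 g; it starts lying flat on the table, hole upright (z is the hole's axis). Its two ends are alike.
- wide_roll: The wide roll itself; origin at the centre of its lower end, 18 mm under its centre.
- narrow_roll: Bystander: narrow roll of the same tape, same diameters (60 mm outside, 26 mm hole) but only 18 mm high, flat on the table. Origin: centre of its underside. Not to be moved.
- clay_table: Bystander: small four-legged clay table with a round top 66 mm across and a clay ball on it, 68 mm tall overall. Origin: on the table under its centre. Not to be moved.
- clay_chair: Bystander: small clay chair, 42 by 40 mm and 78 mm tall. Origin: on the table under its centre. Not to be moved.
- clay_lump: Bystander: flattened lump of clay, 54 mm across and 23 mm high. Origin: centre of its underside. Not to be moved.
There are look-alikes about, which are no part of the job. What is shaped like the wide_roll but blue or turquoise is not meant.

How it is judged:
On the way, in this order (a step that is already met when the one before it is completed fails the run):
1. the wide roll rests fully down on the stand's foot around the spindle, let go, with the stand upright on the table (distance between wide_roll_center and stand_seat below 0.0075 m and contact force between wide_roll and the fingers below 0.3 N and angle between stand's own z axis and vertical below 0.12 rad and height (world z) of stand_foot below 0.006 m), for 0.2 s.
2. the stand with the roll on it is lifted more than 10 cm clear and held level and still (distance between wide_roll_center and stand_seat below 0.0075 m and angle between stand's own z axis and vertical below 0.12 rad and height (world z) of stand_foot above 0.1 m and contact force between stand and the fingers above 1 N and linear speed of stand below 0.03 m/s and angular speed of stand below 0.2 rad/s), for 0.3 s.
At the end, for the whole second after the job is handed in: Ends held: gripper on the stand, foot over 100 mm above the table, tilt under 0.12 rad, slower than 0.03 m/s and 0.2 rad/s; wide roll fully down on the foot (centre within 7.5 mm of the seat point); stand and roll touch no bystander (all of step 2 and contact force between each of stand, wide_roll and narrow_roll below 0.1 N and contact force between each of stand, wide_roll and clay_table below 0.1 N and contact force between each of stand, wide_roll and clay_chair below 0.1 N and contact force between each of stand, wide_roll and clay_lump below 0.1 N); the arm keeps its last pose, push and grip.
It fails at once if the stand is tipped more than 25 degrees (angle between stand's own z axis and vertical above 0.44 rad).
It fails at once if the narrow roll is moved more than 30 mm (distance of narrow_roll from where it was at the start of the episode above 0.03 m).
It fails at once if the clay table is moved more than 30 mm (distance of clay_table from where it was at the start of the episode above 0.03 m).
It fails at once if the clay chair is moved more than 30 mm (distance of clay_chair from where it was at the start of the episode above 0.03 m).
It fails at once if the clay lump is moved more than 30 mm (distance of clay_lump from where it was at the start of the episode above 0.03 m).
It also fails if it takes over 58 s, if anything falls off the work surface, if the arm or the gripper's body presses on something with over 40 N, if the wrist force passes 120 N, or if a joint passes its speed limit or range.

ROBOT

A 6-joint arm with a two-finger parallel gripper is mounted at the origin on the work surface. World frame = base frame: x ahead of the robot, y to its left, z up, the work surface at z = 0. Lengths are in m, angles in rad, forces in N, time in s.
With the tool pointing down it reaches from about 0.325 to 0.925 m from the base axis. Payload 3.1 kg.
Tool frame: the origin (TCP) lies at the very end of the fingers, on their centre line; the grasp point (between the pads) lies 19 mm behind it (ctrl.pinch_z is the distance from the TCP to the grasp point, in m); z points along the fingers, y is the direction in which the jaws open and shut (so a half turn about z gives the same grasp; the last joint's range is limited). The gripper opens to 85 mm and grips with 20 to 120 N. Pads are 22 mm wide; open, the fingers measure 114 mm over their backs; the gripper's body (76 mm by 85 mm) begins 54 mm behind the grasp point. The pads swing forward as they close: fully open they stand 13 mm farther back than shut.
Start: joints at [-1.313, 0.217, 1.613, -0, 1.311, -0.112], TCP at [0.226, -0.583, 0.231] pointing down, gripper open.
Joint ranges: [-2.75, 2.75], [-0.78, 2.1], [0.31, 2.55], [-1.13, 4.27], [0.13, 2.63], [-2.58, 2.58]. Speed limits (rad/s): [2.79, 2.79, 3.14, 3.14, 3.14, 3.14].

INTERFACE

Orientations are given as a unit quaternion [w, x, y, z].
In Python, from rig import sensors, optics, ctrl, models gives the robot as it stands. The module is installed in compiled form; this text tells all that it offers.
- The arm moves only by the shell command python3 -m crank 'ROWS' [OPENING] [FORCE]. ROWS is a JSON object of lists of equal length, an entry for each row: "slide": the shift along the world's x, y, z in cm, a list of three; "dr": the turn, a rotation vector about the world's x, y, z in rad, a list of three. A call has 1 to 10 rows; each row shifts and turns the commanded pose from where the row before left it; what a row does not reach is not made up. A row lasts 1/10 s, in which the tool goes at most 50 mm and 8.59 degrees, less where a joint would pass 70% of its speed; a pose out of reach is approached as far as the arm can. A call is refused whole if a number of a shift passes 5 or a number of a turn 0.15, either way. A call with a gripper value outside its range is refused whole. OPENING is the finger opening in cm, from 0 to 8.54, set as the call begins (- or left out, the last holds). The fingers move at their own pace and stop on an object; FORCE is the grip in N (left out, the last holds). Time passes only in rows, so rows that do not move let the fingers close. It gives the time, the measured TCP pose, the force and the opening at its end, in the units of the state.
- sensors.observe(): the state, without advancing time (a new reading comes with each control period).
- optics.grab_frame(name): name is "side" or "top"; returns the picture (480x640x3 uint8, blue, green, red); there is no depth.
- optics.get_calibration(name): a dict with "fx", "fy", "cx", "cy" (pixels), "origin" and "orientation" of the camera in the world. Camera axes: x right, y down, z forward; pixel columns grow to the right and rows downward; lengths in m; the calibration is good to about 2 mm. A picture is of the moment at which its call begins. get_calibration takes no time and is no camera call.
- ctrl.hand_in(): hands the job in, once; it reports no verdict.
Trained networks look in the newest picture that a camera, given by its name, has taken for a name from the list of things; names that differ only in an ending like _2 or _b are one class to them, and where a whole thing is asked for, a point or a joint stands for the part that bears it (a point fixed in the world has none). Each returns a list of dicts, best first, with "confidence" (0 to 1); they miss things now and then, are a little off and sometimes report something else, mostly with a low value. They report only what shows in the picture. A call takes as long as a camera call. They do not tell look-alikes from the thing itself.
- models.look_for(camera, name): "extent" ([left, top, width, height] as shares, 0 to 1, of the picture: columns of its width, rows of its height, round what is visible of it).
- models.trace(camera, name): "region" (480x640 bool, what is visible of it) and "extent" ([left, top, width, height] as shares, 0 to 1, of the picture: columns of its width, rows of its height, round what is visible of it).
- models.place_of(camera, name): "location" ([column, row] as shares, 0 to 1, of the picture: columns of its width, rows of its height: a listed point, or the origin of a listed thing).
The state is a dict: "t": time; "joint_pos": joint angles; "joint_vel": joint speeds; "joint_efforts": joint torques, N m; "position": TCP position; "tool_rot": TCP orientation; "ft_force": force on the tool from outside, world axes, zero at the start; "wrist_torque": the same for the moment, N m; "gripper_width": finger opening in m.
Only numpy, scipy, OpenCV 4.12 (cv2) and the standard library are available. Lean on these libraries where they do the work, as an engineer would, in place of code of your own. Each camera call takes 0.05 s, during which the arm holds its last target. There are 200 camera calls.

## Working session

There is one attempt and no reset: what is moved stays moved. The work goes in short steps, Python scripts to look and compute and a shell command to move; the robot and the scene stay as the last step left them, time stands still between calls to the robot, and variables do not carry over. Pictures are saved under pics/ and viewed, about 8 in all and at most 12, crops included, and the job is handed in when it is done.

```bash
mkdir -p pics
cat > h.py <<'E'
import numpy as np, cv2
from rig import sensors, optics, ctrl, models
def cal(c):
    k=optics.get_calibration(c); w,x,y,z=k["orientation"]
    from scipy.spatial.transform import Rotation as R
    return k, R.from_quat([x,y,z,w]).as_matrix(), np.array(k["origin"])
def ray(c,u,v):
    k,M,o=cal(c); d=M@np.array([(u-k["cx"])/k["fx"],(v-k["cy"])/k["fy"],1]); return o,d
def onz(c,u,v,z):
    o,d=ray(c,u,v); return o+d*(z-o[2])/d[2]
def proj(c,p):
    k,M,o=cal(c); q=M.T@(np.array(p)-o); return np.array([k["fx"]*q[0]/q[2]+k["cx"],k["fy"]*q[1]/q[2]+k["cy"]])
def meet(u1,u2):
    o1,d1=ray("top",*u1); o2,d2=ray("side",*u2)
    s=np.linalg.lstsq(np.c_[d1,-d2],o2-o1,rcond=None)[0]; a=o1+d1*s[0]; b=o2+d2*s[1]
    return (a+b)/2, np.linalg.norm(a-b)
E
python3 - <<'E'
from h import *
np.set_printoptions(precision=4,suppress=True)
for c in ("top","side"):
    cv2.imwrite(f"pics/{c}0.png",optics.grab_frame(c))
    print(c,cal(c)[2],cal(c)[1][:,2])
    for n,z in (("stand_foot",0),("stand_seat",.03),("stand_grip",.07),("wide_roll_center",.018),("narrow_roll",0),("clay_table",0),("clay_chair",0),("clay_lump",0)):
        for r in models.place_of(c,n)[:4]:
            u=np.array(r["location"])*[640,480]; print(n,round(r["confidence"],2),u.round(1),onz(c,*u,z))
print(sensors.observe())
E
```

```text
top [0.5259 0.0266 1.1694] [ 0.0964 -0.0224 -0.9951]
stand_foot 0.97 [317.4 320.7] [ 0.4871 -0.0069  0.    ]
stand_seat 0.63 [318.7 322.5] [ 0.4848 -0.0084  0.03  ]
stand_grip 0.66 [318.2 320.4] [ 0.4899 -0.0064  0.07  ]
wide_roll_center 0.94 [202.8 262.1] [0.6019 0.202  0.018 ]
wide_roll_center 0.85 [186.  203.6] [0.712  0.2317 0.018 ]
wide_roll_center 0.85 [155.2 304.8] [0.526  0.2901 0.018 ]
wide_roll_center 0.68 [214.9 320.2] [0.4945 0.1814 0.018 ]
narrow_roll 0.92 [447.8 270. ] [ 0.5744 -0.2565  0.    ]
clay_table 0.68 [250.2 191.1] [0.7356 0.1131 0.    ]
clay_chair 0.79 [299.5 174.3] [0.7655 0.0184 0.    ]
clay_lump 0.78 [382.6 191.6] [ 0.7277 -0.1392  0.    ]
side [ 0.5758 -0.6949  0.6711] [ 0.0324  0.7514 -0.6591]
stand_foot 0.89 [266.4 268.5] [ 0.4942 -0.0055  0.    ]
stand_seat 0.67 [261.5 254.8] [0.4856 0.0042 0.03  ]
stand_seat 0.4 [374.1 231.3] [0.7259 0.0767 0.03  ]
stand_grip 0.76 [264.1 245.6] [ 0.4946 -0.0129  0.07  ]
stand_grip 0.25 [263.5 256.6] [ 0.4954 -0.0447  0.07  ]
wide_roll_center 0.84 [317.3 202.8] [0.605  0.1995 0.018 ]
wide_roll_center 0.62 [281.6 180.7] [0.5165 0.2952 0.018 ]
wide_roll_center 0.57 [357.  193.3] [0.7038 0.2382 0.018 ]
wide_roll_center 0.56 [271.5 208.1] [0.4966 0.1795 0.018 ]
narrow_roll 0.98 [295.9 373.7] [ 0.558  -0.2577 -0.    ]
clay_table 0.82 [375.1 230. ] [0.7358 0.1175 0.    ]
clay_chair 0.59 [395.1 258.7] [0.7672 0.0206 0.    ]
clay_lump 0.81 [388.5 321.4] [ 0.7289 -0.1495  0.    ]
{'t': 0.9, 'joint_pos': array([-1.3132,  0.2169,  1.6134,  0.    ,  1.3113, -0.1122]), 'joint_vel': array([-0.0007,  0.0016, -0.0005,  0.001 , -0.0002, -0.0003]), 'joint_efforts': array([ -0.0023, -39.6887, -30.426 ,  -0.0002,   0.0007,  -0.    ]), 'position': array([ 0.2259, -0.5828,  0.2313]), 'tool_rot': array([0.    , 0.983 , 0.1839, 0.    ]), 'ft_force': array([0.0793, 0.2688, 0.0476]), 'wrist_torque': array([-0.0212, -0.0266,  0.0056]), 'gripper_width': 0.08527860424404302}
```

View pics/top0.png

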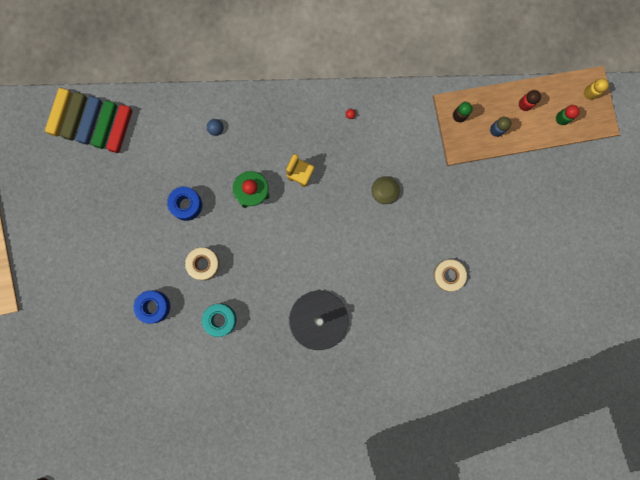

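View pics/side0.png

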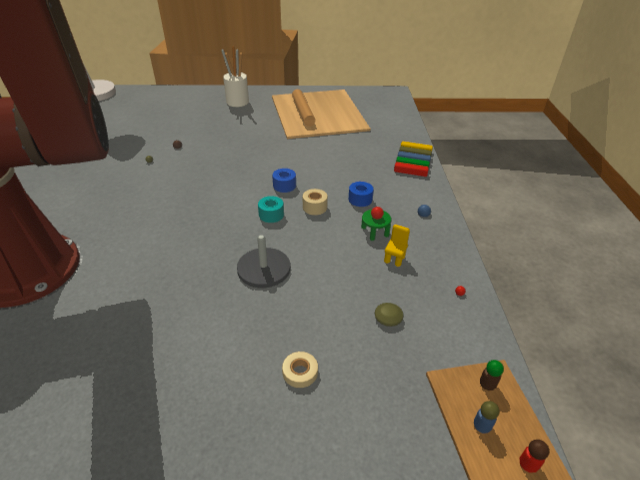

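The top view shows cream rolls at (202,263) and (451,275), blue ones at (184,203) and (151,307), and a teal one at (219,320). The stand is at (319,321). In the side view, cream (315,202) stands taller than cream (300,369), and blue and teal are excluded by colour. So the wide roll should be top (202,263). I'll confirm this in a crop and refine the positions.

Run:
```python
from h import *
np.set_printoptions(precision=4,suppress=True)
t=cv2.imread("pics/top0.png"); s=cv2.imread("pics/side0.png")
a=cv2.resize(s[170:240,250:390],None,fx=5,fy=5); b=cv2.resize(s[335:405,230:370],None,fx=5,fy=5)
cv2.imwrite("pics/crop0.png",cv2.resize(np.vstack([a,b]),(560,560)))
def fitcream(im,c,x0,x1,y0,y1,z):
    sub=im[y0:y1,x0:x1].astype(int); m=((sub[...,2]>150)&(sub[...,2]-sub[...,0]>40)).astype(np.uint8)
    cs,_=cv2.findContours(m,cv2.RETR_EXTERNAL,cv2.CHAIN_APPROX_NONE); k=max(cs,key=cv2.contourArea)
    e=cv2.fitEllipse(k); u=np.array(e[0])+[x0,y0]; print(c,u,e[1],onz(c,*u,z))
fitcream(t,"top",175,230,240,290,.036)
fitcream(t,"top",425,480,250,300,.018)
sub=t[280:360,280:360]; m=(sub.max(2)<60).astype(np.uint8); m=cv2.morphologyEx(m,cv2.MORPH_CLOSE,np.ones((9,9)))
cs,_=cv2.findContours(m,cv2.RETR_EXTERNAL,cv2.CHAIN_APPROX_NONE); k=max(cs,key=cv2.contourArea)
e=cv2.fitEllipse(k); u=np.array(e[0])+[280,280]; print("foot",u,e[1],onz("top",*u,.009))
g=cv2.cvtColor(sub,cv2.COLOR_BGR2GRAY); mm=(g>110).astype(np.uint8); mm[:28]=0;mm[52:]=0;mm[:,:28]=0;mm[:,52:]=0
ys,xs=np.nonzero(mm); u=[xs.mean()+280,ys.mean()+280]; print("tip",len(xs),u,onz("top",*u,.087))
print(proj("top",[.487,-.007,.087]),proj("side",[.487,-.007,.088]),proj("side",[.603,.201,.036]))
```

```text
top [201.0824 263.2739] (31.22337532043457, 31.67552947998047) [0.5986 0.2024 0.036 ]
top [450.19   275.0037] (30.703868865966797, 31.238468170166016) [ 0.5642 -0.2561  0.018 ]
foot [334.1151 313.0612] (25.23529052734375, 32.502220153808594) [ 0.5005 -0.0382  0.009 ]
tip 42 [np.float64(318.9047619047619), np.float64(321.73809523809524)] [ 0.4881 -0.007   0.087 ]
[318.9125 322.4066] [259.7919 236.728 ] [316.5265 196.2767]
```

View pics/crop0.png

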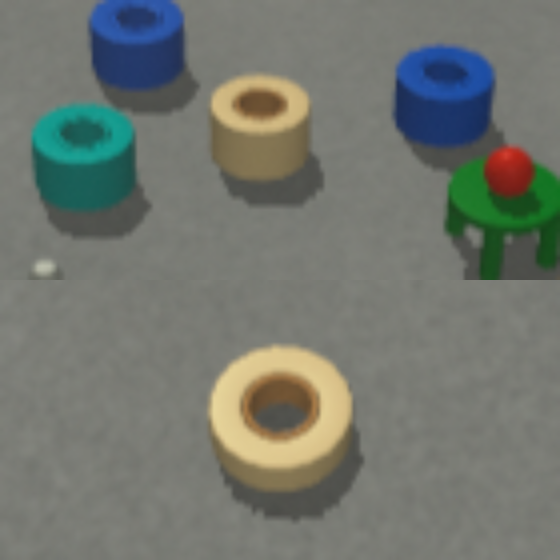

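The crop confirms it: the cream roll at side (315,202) is clearly taller than the cream roll at (300,369). The target is at about (0.600, 0.2015) and the stand at about (0.488, -0.007).

```bash
python3 -m crank '{"slide":[[2,4.2,0],[2,4.2,0],[2,4.2,0],[2,4.2,0],[2,4.2,0],[2,4.2,0],[2,4.2,0],[2,4.2,0],[2,4.2,0],[2,4.2,0]],"dr":[[0,0,-0.02],[0,0,-0.02],[0,0,-0.02],[0,0,-0.02],[0,0,-0.02],[0,0,-0.02],[0,0,-0.02],[0,0,-0.02],[0,0,-0.02],[0,0,-0.02]]}' 8.5 40
python3 -m crank '{"slide":[[2,4.2,0],[2,4.2,0],[2,4.2,0],[2,4.2,0],[2,4.2,0],[2,4.2,0],[2,4.2,0],[2,4.2,0],[1.4,2.8,0],[0,0,0]],"dr":[[0,0,0],[0,0,0],[0,0,0],[0,0,0],[0,0,0],[0,0,0],[0,0,0],[0,0,0],[0,0,0],[0,0,0]]}'
```

```text
t: 1.9
position: [0.4265, -0.161, 0.2317]
tool_rot: [0.0, 0.996, 0.084, 0.001]
ft_force: [1.1, 0.0, 0.1]
gripper_width: 0.0849
t: 2.9
position: [0.601, 0.205, 0.2311]
tool_rot: [-0.001, 0.996, 0.087, 0.001]
ft_force: [0.2, -1.0, -0.3]
gripper_width: 0.0847
```

```bash
python3 -m crank '{"slide":[[-0.1,-0.3,-4],[0,0,-4],[0,0,-4],[0,0,-3],[0,0,-2],[0,0,0]],"dr":[[0,0,0],[0,0,0],[0,0,0],[0,0,0],[0,0,0],[0,0,0]]}'
python3 - <<'E'
from h import *
s=sensors.observe(); print(s["position"])
f=optics.grab_frame("side"); t=optics.grab_frame("top")
u=proj("side",s["position"]); print(u,proj("top",s["position"]))
cv2.imwrite("pics/a1.png",np.hstack([cv2.resize(f[130:250,240:400],(400,300)),cv2.resize(t[203:323,122:282],(400,300))]))
E
```

```text
t: 3.5
position: [0.5951, 0.1965, 0.0571]
tool_rot: [0.001, 0.996, 0.084, -0.004]
ft_force: [-0.2, 0.4, 0.2]
gripper_width: 0.0851
[0.59509519 0.19649914 0.05707565]
[313.27062924 190.0028868 ] [202.58004977 264.43018528]
```

View pics/a1.png

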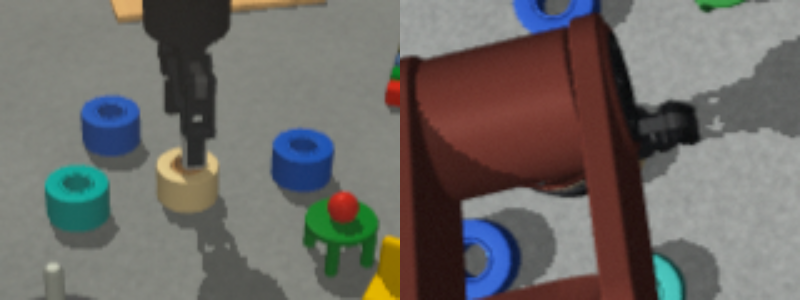

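```bash
python3 -m crank '{"slide":[[0,0,0],[0,0,0],[0,0,0]],"dr":[[0,0,0],[0,0,0],[0,0,0]]}'
python3 - <<'E'
from h import *
p=sensors.observe()["position"]; print(p)
for d in (-1,1): print(proj("side",p+np.array([-.0077,.047,0])*d+[0,0,.012]))
E
```

```text
t: 3.9
position: [0.6001, 0.1985, 0.0631]
tool_rot: [-0.0, 0.996, 0.085, 0.001]
ft_force: [0.6, 0.3, 0.2]
gripper_width: 0.085
[0.60008713 0.19846103 0.06306281]
[319.35994355 194.81339785]
[311.79823639 172.03948365]
```

```bash
python3 -m crank '{"slide":[[0,0.3,-1.5],[0,0,-1.5],[0,0,-1.3],[0,0,-0.9],[0,0,0],[0,0,0]],"dr":[[0,0,0],[0,0,0],[0,0,0],[0,0,0],[0,0,0],[0,0,0]]}'
python3 -m crank '{"slide":[[0,0,0],[0,0,0],[0,0,0],[0,0,0],[0,0,0],[0,0,0],[0,0,0],[0,0,0],[0,0,0],[0,0,0]],"dr":[[0,0,0],[0,0,0],[0,0,0],[0,0,0],[0,0,0],[0,0,0],[0,0,0],[0,0,0],[0,0,0],[0,0,0]]}' 5 30
python3 -m crank '{"slide":[[0,0,1],[0,0,2],[0,0,4],[0,0,4],[0,0,2],[0,0,0],[0,0,0],[0,0,0]],"dr":[[0,0,0],[0,0,0],[0,0,0],[0,0,0],[0,0,0],[0,0,0],[0,0,0],[0,0,0]]}'
python3 - <<'E'
from h import *
print(sensors.observe()["position"],sensors.observe()["ft_force"])
f=optics.grab_frame("side")
cv2.imwrite("pics/a2.png",cv2.resize(f[70:250,200:440],(640,480)))
E
```

```text
t: 4.5
position: [0.5986, 0.2011, 0.0085]
tool_rot: [0.0, 0.996, 0.085, -0.001]
ft_force: [0.7, 0.4, -0.3]
gripper_width: 0.0849
t: 5.5
position: [0.6001, 0.2015, 0.0106]
tool_rot: [-0.0, 0.996, 0.085, 0.001]
ft_force: [-0.5, -0.1, 6.4]
gripper_width: 0.0586
t: 6.3
position: [0.5968, 0.2008, 0.1365]
tool_rot: [0.0, 0.996, 0.085, -0.003]
ft_force: [0.4, -1.2, -1.3]
gripper_width: 0.0585
[0.59680429 0.20077683 0.13646859] [ 0.35614481 -1.18337342 -1.28664434]
```

View pics/a2.png

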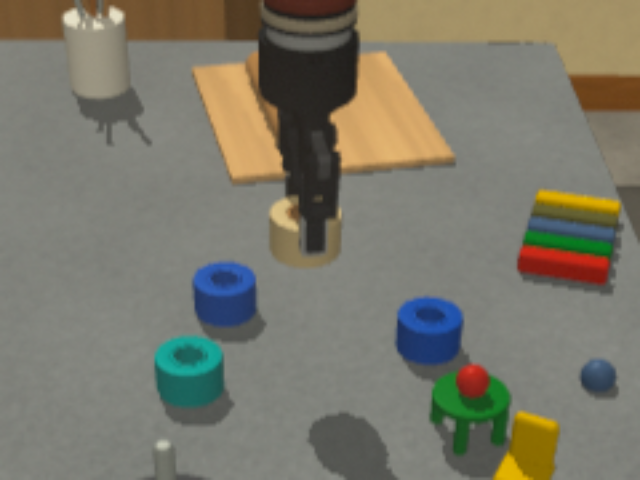

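The side view shows the roll gripped and level, with its centre at about crop (305,235). Next I carry it over the stand.

```bash
python3 -m crank '{"slide":[[-0.9,-1.7,0],[-1.8,-3.4,0],[-1.8,-3.4,0],[-1.8,-3.4,0],[-1.8,-3.4,0],[-1.8,-3.4,0],[-0.9,-1.7,0],[-0.2,-0.35,0],[0,0,0],[0,0,0]],"dr":[[0,0,0],[0,0,0],[0,0,0],[0,0,0],[0,0,0],[0,0,0],[0,0,0],[0,0,0],[0,0,0],[0,0,0]]}'
python3 -m crank '{"slide":[[0,0,0],[0,0,0],[0,0,0]],"dr":[[0,0,0],[0,0,0],[0,0,0]]}'
python3 - <<'E'
from h import *
p=sensors.observe()["position"]; print(p)
f=optics.grab_frame("side"); t=optics.grab_frame("top"); cv2.imwrite("pics/s3raw.png",f); cv2.imwrite("pics/t3raw.png",t)
q=p.copy(); q[2]+=.0074; print("roll centre predicted",proj("side",q),"foot pred",proj("side",[p[0],p[1],0]),"tip",proj("side",[p[0],p[1],.088]),proj("top",p))
for n in("wide_roll_center","stand_foot","stand_grip","stand"):
    for r in models.place_of("side",n)[:3]: print(n,r["confidence"],np.array(r["location"])*[640,480])
for n in("wide_roll","stand"):
    for r in models.look_for("side",n)[:4]: print(n,r["confidence"],np.array(r["extent"])*[640,480,640,480])
a=cv2.resize(f[170:300,200:330],(400,400),interpolation=cv2.INTER_CUBIC)
cv2.imwrite("pics/a3.png",np.hstack([a,cv2.resize(t[258:388,255:385],(400,400),interpolation=cv2.INTER_CUBIC)]))
E
```

```text
t: 7.35
position: [0.489, -0.0056, 0.1387]
tool_rot: [-0.0, 0.996, 0.085, -0.0]
ft_force: [0.3, 0.6, 0.4]
gripper_width: 0.0586
t: 7.65
position: [0.4892, -0.0057, 0.1393]
tool_rot: [-0.0, 0.996, 0.085, 0.0]
ft_force: [-0.7, -1.1, -0.6]
gripper_width: 0.0585
[ 0.48919087 -0.00566309  0.13928687]
roll centre predicted [258.77187467 212.2915382 ] foot pred [263.92422756 268.60798068] tip [260.96617007 236.27570876] [319.07893158 322.21029773]
wide_roll_center 0.7 [357.632 192.72 ]
wide_roll_center 0.67 [282.368 177.504]
wide_roll_center 0.64 [268.928 209.712]
stand_foot 0.73 [265.408 268.176]
stand_grip 0.95 [262.976 246.096]
stand 0.77 [266.304 268.416]
wide_roll 0.71 [349.376 183.312  25.088  24.912]
wide_roll 0.67 [242.176 197.712  35.584  32.88 ]
wide_roll 0.58 [273.6   170.208  19.904  23.904]
wide_roll 0.52 [273.408 197.28    9.6    24.192]
stand 0.96 [239.296 235.392  51.008  55.2  ]
```

View pics/a3.png

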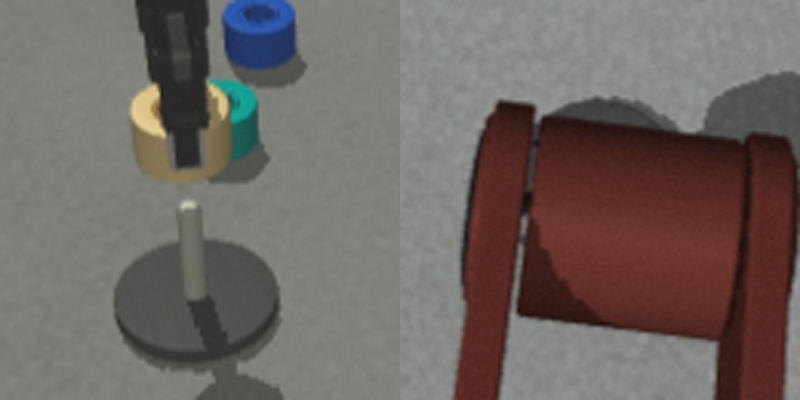

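The side view has the roll centred at column ~258.7, as predicted from the TCP, with the spindle tip at ~261.6 against 261.0 predicted. That leaves about 1 px in x. I'll refine it, and y from the tip row.

Run:
```python
from h import *
from scipy.optimize import least_squares
f=cv2.imread("pics/s3raw.png").astype(int); g=f.sum(2)/3
cr=(f[...,2]>120)&(f[...,2]-f[...,0]>35)
for v in range(200,228,4):
    xs=np.nonzero(cr[v,230:290])[0]+230; print("roll",v,xs.min(),xs.max(),(xs.min()+xs.max())/2)
for v in range(234,266,3):
    print("spin",v,g[v,252:274].astype(int))
# foot top-left/right edges
for v in (262,266,270,274): print("foot",v,g[v,232:246].astype(int),g[v,282:298].astype(int))
print("col rows near spindle", g[228:242,261].astype(int), g[228:242,262].astype(int))
print("foot front col", g[276:296,255].astype(int))
```

```text
roll 200 245 271 258.0
roll 204 242 273 257.5
roll 208 242 272 257.0
roll 212 245 269 257.0
roll 216 245 269 257.0
roll 220 246 269 257.5
roll 224 246 269 257.5
spin 234 [124 125 125 123 122 123 123 125 132 132 131 124 122 121 121 121 122 123
 123 123 121 118]
spin 237 [121 123 124 123 123 121 142 177 161 160 158 139 102 115 123 122 121 123
 120 122 124 125]
spin 240 [123 120 121 121 121 104 100 105 110 110 107 101  97 102 121 121 124 125
 124 124 125 124]
spin 243 [121 119 117 117 118 113  96 102 107 106 107 101  98  97 125 124 123 122
 123 126 125 123]
spin 246 [125 123 124 124 124 120  95 101 107 107 106 102  98  93 119 123 123 122
 121 122 123 124]
spin 249 [110 103  96  90  84  81  87 101 106 107 107 103  99  90  78  78  77  77
  78  78  79  80]
spin 252 [ 81  79  79  80  79  81  85  98 105 107 107 104  99  93  80  80  80  78
  79  76  79  78]
spin 255 [ 81  81  80  80  80  80  81  96 103 107 107 105 101  94  83  81  80  81
  78  78  79  79]
spin 258 [ 81  82  81  81  81  80  82  89 104 106 106 105 100  97  86  81  79  80
  80  80  79  80]
spin 261 [ 80  81  80  81  80  80  80  
[... 228 characters left out ...]
[ 78  78  78  79  78  76  77  81 113 127 129 130 129 127 124 123]
foot 266 [121 123 126 128 123  85  82  83  83  81  81  82  82  81] [ 79  79  80  78  79  76  77  73  81 125 126 128 126 127 126 123]
foot 270 [124 124 126 125 122  90  84  85  84  81  82  82  83  84] [ 79  80  79  79  79  77  68  49  73 109 129 128 127 127 128 128]
foot 274 [121 122 124 127 125 109  52  74  84  85  84  85  83  83] [ 79  80  79  72  55  47  54  78  87 109 125 124 125 126 127 127]
col rows near spindle [113 118 121 121 120 122 132 166 190 160 113 115 110 106] [112 119 124 123 122 122 131 161 185 158 113 110 107 107]
foot front col [ 84  85  85  85  85  84  84  74  58  55  54  69  82  84 105 123 122 123
 123 126]
```

The spindle, foot and roll agree within about 1 mm, well inside the 5 mm play. I'll lower it onto the spindle.

```bash
python3 -m crank '{"slide":[[0,-0.05,-2],[0,0,-1.5],[0,0,-1],[0,0,-1],[0,0,-1],[0,0,0],[0,0,0]],"dr":[[0,0,0],[0,0,0],[0,0,0],[0,0,0],[0,0,0],[0,0,0],[0,0,0]]}'
python3 -m crank '{"slide":[[0,0,-1],[0,0,-1],[0,0,-1],[0,0,-0.6],[0,0,0],[0,0,0],[0,0,0]],"dr":[[0,0,0],[0,0,0],[0,0,0],[0,0,0],[0,0,0],[0,0,0],[0,0,0]]}'
```

```text
t: 8.75
position: [0.489, -0.0068, 0.0742]
tool_rot: [-0.0, 0.996, 0.085, -0.0]
ft_force: [-0.2, -0.3, -0.7]
gripper_width: 0.0581
t: 9.45
position: [0.4893, -0.0068, 0.0386]
tool_rot: [0.0, 0.996, 0.085, 0.0]
ft_force: [0.0, -0.6, -0.4]
gripper_width: 0.0583
```

```bash
python3 -m crank '{"slide":[[0,0,-0.6],[0,0,-0.5],[0,0,-0.4],[0,0,0],[0,0,0]],"dr":[[0,0,0],[0,0,0],[0,0,0],[0,0,0],[0,0,0]]}'
python3 - <<'E'
from h import *
print(sensors.observe()["position"],sensors.observe()["ft_force"])
f=optics.grab_frame("side")
cv2.imwrite("pics/a4.png",cv2.resize(f[185:305,190:350],(640,480),interpolation=cv2.INTER_CUBIC))
E
```

```text
t: 9.95
position: [0.4888, -0.0067, 0.0231]
tool_rot: [-0.0, 0.996, 0.085, -0.0]
ft_force: [-0.6, 0.1, -1.2]
gripper_width: 0.0582
[ 0.48876387 -0.00673418  0.02307358] [-0.63404103  0.11198467 -1.16132506]
```

View pics/a4.png

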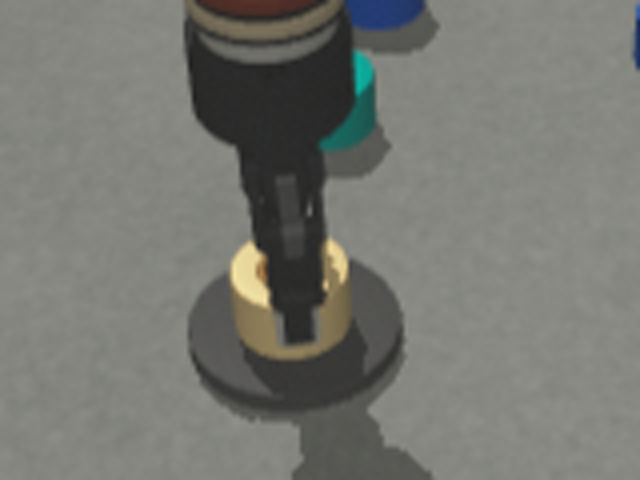

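The roll (crop ~(292,295)) sits round the spindle at foot level. I'll release it and rise straight up.

```bash
python3 -m crank '{"slide":[[0,0,0],[0,0,0],[0,0,0],[0,0,0],[0,0,0],[0,0,0],[0,0,0]],"dr":[[0,0,0],[0,0,0],[0,0,0],[0,0,0],[0,0,0],[0,0,0],[0,0,0]]}' 8.5
python3 -m crank '{"slide":[[0,0,1.5],[0,0,3],[0,0,4],[0,0,3.5],[0,0,0],[0,0,0],[0,0,0],[0,0,0]],"dr":[[0,0,0],[0,0,0],[0,0,0],[0,0,0],[0,0,0],[0,0,0],[0,0,0],[0,0,0]]}'
python3 - <<'E'
from h import *
p=sensors.observe()["position"]; print(p)
f=optics.grab_frame("side"); g=f.sum(2)/3
cv2.imwrite("pics/a5.png",cv2.resize(f[185:305,190:350],(640,480),interpolation=cv2.INTER_CUBIC))
for z in (.088,.07,.048,.03,.012,0): print(z,proj("side",[.489,-.0065,z]))
for v in (238,240,242,244): print(v,g[v,252:274].astype(int))
for n in("wide_roll_center","stand_seat"):
    for r in models.place_of("side",n)[:4]: print(n,r["confidence"],np.array(r["location"])*[640,480])
E
```

```text
t: 10.7
position: [0.4889, -0.0068, 0.0233]
tool_rot: [-0.0, 0.996, 0.085, -0.0]
ft_force: [0.3, -0.6, 0.4]
gripper_width: 0.0851
t: 11.5
position: [0.4873, -0.0065, 0.1413]
tool_rot: [-0.0, 0.996, 0.085, -0.002]
ft_force: [-0.6, -0.5, 0.5]
gripper_width: 0.085
[ 0.4872873  -0.00650675  0.14128396]
0.088 [260.83916639 236.55397633]
0.07 [261.47695405 243.50343738]
0.048 [262.23425878 251.75518007]
0.03 [262.8364385 258.3166499]
0.012 [263.4235604  264.71404675]
0 [263.80688616 268.89084026]
238 [124 125 125 125 122 111 118 134 109 114 111 106  93 105 123 120 122 122
 121 124 125 124]
240 [123 119 120 122 121 105 100 105 110 109 107 102  97 101 120 121 124 124
 124 124 123 124]
242 [121 121 120 119 119 110  97 105 108 107 106 101  97 109 143 130 127 125
 125 125 125 123]
244 [122 136 157 165 173 182  96 102 107 107 105 102  99 109 188 187 186 184
 172 155 135 123]
wide_roll_center 0.93 [356.288 192.816]
wide_roll_center 0.88 [260.672 257.52 ]
wide_roll_center 0.85 [272.128 208.32 ]
wide_roll_center 0.64 [281.024 179.808]
stand_seat 0.89 [264.192 256.8  ]
```

View pics/a5.png

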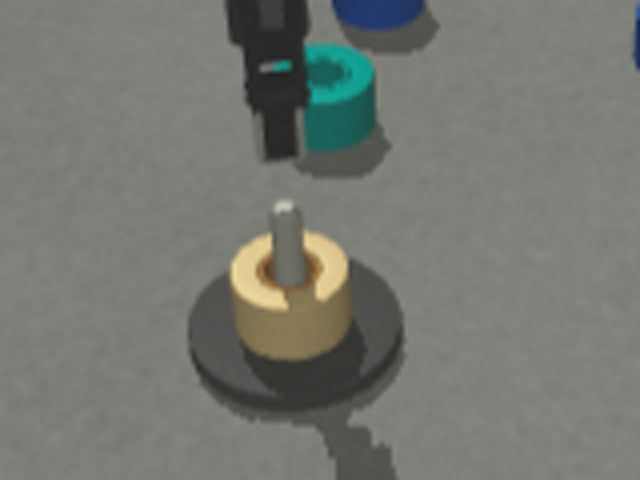

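The roll is fully down (crop (290,295)), released, and the stand hasn't moved. Next I grasp the spindle.

```bash
python3 -m crank '{"slide":[[0,0,0],[0,0,-2.5],[0,0,-2.5],[0,0,-2],[0,0,-1.3],[0,0,-0.6],[0,0,0],[0,0,0],[0,0,0]],"dr":[[0,0,0],[0,0,0],[0,0,0],[0,0,0],[0,0,0],[0,0,0],[0,0,0],[0,0,0],[0,0,0]]}' 4.5
python3 -m crank '{"slide":[[0,0,0],[0,0,0],[0,0,0],[0,0,0],[0,0,0],[0,0,0],[0,0,0],[0,0,0],[0,0,0],[0,0,0]],"dr":[[0,0,0],[0,0,0],[0,0,0],[0,0,0],[0,0,0],[0,0,0],[0,0,0],[0,0,0],[0,0,0],[0,0,0]]}' 0.5 90
python3 - <<'E'
from h import *
print(sensors.observe()["position"])
f=optics.grab_frame("side")
cv2.imwrite("pics/a6.png",cv2.resize(f[185:305,190:350],(640,480),interpolation=cv2.INTER_CUBIC))
E
```

```text
t: 12.55
position: [0.4901, -0.0069, 0.0555]
tool_rot: [0.0, 0.996, 0.085, 0.001]
ft_force: [-0.4, -0.0, -0.3]
gripper_width: 0.0451
t: 13.55
position: [0.4894, -0.0066, 0.0552]
tool_rot: [-0.0, 0.996, 0.085, 0.0]
ft_force: [-1.6, 1.1, 5.4]
gripper_width: 0.0136
[ 0.48942031 -0.00657011  0.05515187]
```

View pics/a6.png

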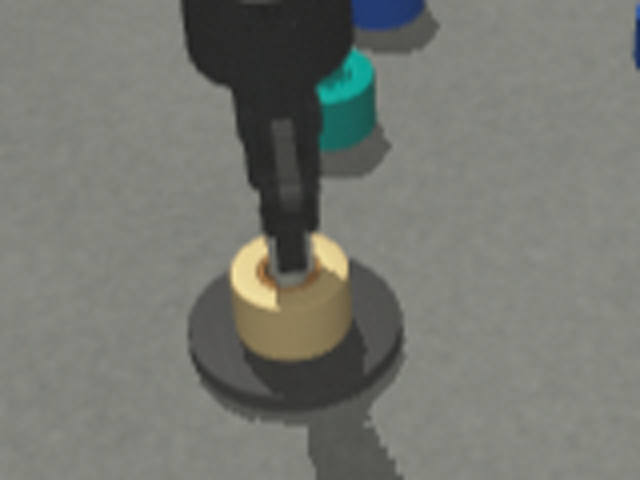

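The fingers hold the spindle (crop (290,250)) at 13.6 mm opening and clear the roll. I'll lift gently.

```bash
python3 -m crank '{"slide":[[0,0,0.2],[0,0,0.4],[0,0,0.8],[0,0,1.2],[0,0,1.6],[0,0,1.8],[0,0,1.8],[0,0,1.8],[0,0,1.8],[0,0,1.6]],"dr":[[0,0,0],[0,0,0],[0,0,0],[0,0,0],[0,0,0],[0,0,0],[0,0,0],[0,0,0],[0,0,0],[0,0,0]]}'
python3 -m crank '{"slide":[[0,0,1.2],[0,0,0.8],[0,0,0.4],[0,0,0.2],[0,0,0],[0,0,0],[0,0,0],[0,0,0],[0,0,0],[0,0,0]],"dr":[[0,0,0],[0,0,0],[0,0,0],[0,0,0],[0,0,0],[0,0,0],[0,0,0],[0,0,0],[0,0,0],[0,0,0]]}'
python3 - <<'E'
from h import *
s=sensors.observe(); p=s["position"]; print(p)
f=optics.grab_frame("side")
cv2.imwrite("pics/a7.png",cv2.resize(f[120:300,160:400],(640,480),interpolation=cv2.INTER_CUBIC))
dz=p[2]-.0552
for z in (.03,.012,0): print(z,proj("side",[.489,-.0065,z+dz]))
for n in("wide_roll_center","stand_seat","stand_foot"):
    for r in models.place_of("side",n)[:4]: print(n,r["confidence"],np.array(r["location"])*[640,480])
E
```

```text
t: 14.6
position: [0.489, -0.0068, 0.1861]
tool_rot: [0.0, 0.996, 0.085, 0.001]
ft_force: [0.5, 0.2, -4.0]
gripper_width: 0.0134
t: 15.6
position: [0.4889, -0.0067, 0.2102]
tool_rot: [-0.0, 0.996, 0.085, -0.0]
ft_force: [0.2, 0.3, -4.5]
gripper_width: 0.0135
[ 0.48887179 -0.00674046  0.21017108]
0.03 [257.09136623 195.71720157]
0.012 [257.82980484 203.76337528]
0 [258.31070783 209.00338981]
wide_roll_center 0.97 [255.488 195.696]
wide_roll_center 0.85 [358.976 192.72 ]
wide_roll_center 0.67 [280.576 177.12 ]
wide_roll_center 0.31 [386.112 320.304]
stand_seat 0.79 [257.984 194.496]
stand_seat 0.47 [395.712 258.72 ]
stand_foot 0.72 [258.688 208.176]
stand_foot 0.56 [260.48  206.496]
```

View pics/a7.png

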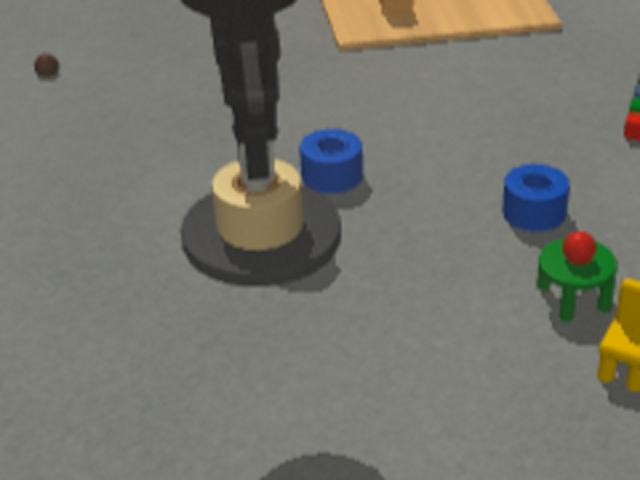

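The stand hangs upright with the roll on its foot (crop (258,205)), matching the no-slip prediction. The foot is at about 0.155 m and the wrist carries 4.5 N. Handing in.

```bash
python3 -m crank '{"slide":[[0,0,0],[0,0,0],[0,0,0]],"dr":[[0,0,0],[0,0,0],[0,0,0]]}' && python3 -c "
from rig import ctrl; print(ctrl.hand_in())"
```

```text
t: 16.1
position: [0.4889, -0.0067, 0.2103]
tool_rot: [-0.0, 0.996, 0.085, 0.0]
ft_force: [0.1, 0.4, -4.6]
gripper_width: 0.0133
the job is handed in; nothing more can be done
None
```

The wide cream roll is on the stand's spindle, down on the foot, and the arm is holding the stand by the bare spindle with its foot about 15.5 cm above the table. I set the roll down, let go of it with the stand still on the table, then gripped the spindle at 90 N and lifted straight up. I handed the job in at t ≈ 16 s; no verdict is reported.

- **Lift:** In the last side view the detected roll centre and foot lie within about 2 px of where they should be with no slip. The stand looks level and still, and the wrist carries a steady 4.6 N.
- **Position:** The two cameras first disagreed by about 5 mm on the stand's x position. Comparing the spindle and the held roll in the side view settled this to about 1 mm before I lowered the roll.
- **Bystanders:** I took no final top view of the narrow roll and clay pieces. The arm kept clear of them throughout, and no unexpected contact force showed.

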